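Bring the straightedge up to both stop rods and lock it down

TASK

Lay the steel straightedge flat on the marking-out board and slide it, bevelled edge first, in under the open hold-down until that edge bears on the tips of both stop rods at once; feel for the contact and press only lightly, because the tips nick its fine edge. Then let go and swing the hold-down's lever round to its stop, so that the rubber foot clamps the straightedge with its edge still against both rods, ready for scribing. Leave the other things on the bench where they are.

Things in the scene. Friction and masses are not known exactly. Their poses are not given: they have to be found in the camera images.
- straightedge_rib (a point): Centre of the dark grip rib (14 mm wide, 80 long, 22 high) on the loose steel straightedge, 18 mm above the blade's underside. x points square across the blade to its bevelled edge, 26 mm from here; y along the blade, z up.
- straightedge: The straightedge itself, 0.44 to 0.72 kg, lying flat on the bench at the start. Blade 240 mm long (y from -120 to 120), 42 mm wide (x from -16, the plain back edge, to +26, the bevelled edge), 7 mm thick, 4 mm at the bevel's lip. Origin under the rib's middle, at the blade's underside; rib top at z = 29 mm. It slides on the board with 1 to 3 N of drag.
- board: Marking-out board fixed to the bench: wood, 180 (x) by 250 (y) by 18 mm thick, brass sheet let in flush. Origin under its centre; x points away from the robot to the stops, y left. The hold-down overhangs the far part, so the straightedge is laid on the near part, bevelled edge towards the stops and short of x = -16 mm, and slid 35 to 75 mm.
- stop_left: Left stop: steel block 20 mm wide fixed on the far part of the board. Origin at the middle of the foot of its near face (board x = 55, y = 70 mm). A rod 7 mm in diameter stands out of that face towards the robot, its axis 4 mm above the board; its domed tip is 4 to 40 mm from the face, set differently each time: to be felt. Over 8 N on a tip nicks the edge.
- stop_right: Right stop, like the left one, at board y = -70 mm; its rod is set on its own, so the line through the two tips, to which the straightedge must turn, may run up to 15 degrees off the board's y.
- hold_down (a point): Top of the steel hold-down bolted to the board's far right (board x = 10, y = -95 mm): on the lever's upright axis, above the foot, 36 mm over the board's top. Its arm (26 mm wide, underside 26 mm over the board) comes from a post 58 to 72 mm off in +x and ends 13 mm off in -x; a guide 25 mm in diameter round the axis reaches down to 22 mm over the board.
- foot: Sprung rubber foot of the hold-down, a bar 44 mm long (board x from -12 to 32) and 14 mm wide; origin at the middle of its underside. Lever open: it hangs 11 to 12.5 mm above the board's top, so the 7 mm blade slides freely below it. Lever home: it presses the blade down with some 10 N.
- lever (a joint): Angle of the hold-down's lever. 0 = open, it points along the board's +x, away from the robot (at the start 0 to 0.2); grows anticlockwise seen from above; the stop is at 1.45, where it lies over and along the straightedge. Stays where it is left; needs 0.10 N m, up to 0.16 as the foot bears down.
- lever_knob (a point): Middle of the upright black knob at the lever's end, 62 mm from the lever's axis: 15 mm in diameter, standing free from 8 mm below to 15 mm above this point, which is 57 mm above the board's top. Moves with the lever.
- chisel: Bystander: small chisel with a red handle, near the bench's front edge, leave it. Origin under its middle.
- pencil: Bystander: black pencil near the bench's front edge, leave it. Origin under its middle.
- eraser: Bystander: eraser near the bench's front edge, leave it. Origin under its middle.
- caliper: Bystander: steel caliper at the right, leave it. Origin under its middle.

How it is judged:
On the way:
1. with the lever still open, the straightedge lies flat and its bevelled edge presses on both rod tips at once (at least 0.5 N on each) (contact force between straightedge and stop_left above 0.5 N and contact force between straightedge and stop_right above 0.5 N and value of joint lever below 0.4 rad and angle between straightedge_rib's own z axis and vertical below 0.06 rad and x of rod_left_c0 in the frame of straightedge_rib between 0.028 and 0.031 m and y of rod_left_c0 in the frame of straightedge_rib between -0.11 and 0.11 m and x of rod_right_c0 in the frame of straightedge_rib between 0.028 and 0.031 m and y of rod_right_c0 in the frame of straightedge_rib between -0.11 and 0.11 m), for 0.2 s.
At the end, for the whole second after the job is handed in: The straightedge lies flat on the board with its bevelled edge against both domed rod tips, rod_left_c0 and rod_right_c0 (within 1.5 mm at each), the lever is swung to its stop (beyond 1.3 rad), the foot presses the straightedge with more than 3 N, and nothing moves (x of rod_left_c0 in the frame of straightedge_rib between 0.028 and 0.031 m and y of rod_left_c0 in the frame of straightedge_rib between -0.11 and 0.11 m and x of rod_right_c0 in the frame of straightedge_rib between 0.028 and 0.031 m and y of rod_right_c0 in the frame of straightedge_rib between -0.11 and 0.11 m and value of joint lever above 1.3 rad and contact force between foot and straightedge above 3 N and angle between straightedge_rib's own z axis and vertical below 0.05 rad and linear speed of straightedge below 0.01 m/s); the robot touches nothing.
It fails at once if a stop is pushed with more than 8 N, which nicks the straightedge (contact force between anything else and stop_left above 8 N or contact force between anything else and stop_right above 8 N).
It fails at once if a bystander is shifted by more than 30 mm (distance of any of chisel, pencil, eraser, caliper from where it was at the start of the episode above 0.03 m).
It also fails if it takes over 72 s, if anything falls off the work surface, if the arm or the gripper's body presses on something with over 40 N, if the wrist force passes 120 N, or if a joint passes its speed limit or range.

ROBOT

A 6-joint arm with a two-finger parallel gripper is mounted at the origin on a cart in front of the work surface, level with it; the furniture and walls round the work are solid. World frame = base frame: x ahead of the robot, y to its left, z up, the work surface at z = 0. Lengths are in m, angles in rad, forces in N, time in s.
With the tool pointing down it reaches from about 0.375 to 0.825 m from the base axis. Payload 5.5 kg.
Tool frame: the origin (TCP) lies between the finger pads; the fingertips stand 22 mm ahead of it and the grasp point (between the pads) lies 3 mm ahead of it; z points along the fingers, y is the line along which they close (so a half turn about z gives the same grasp; the last joint's range is limited). The gripper opens to 85 mm and grips with 20 to 120 N. Pads are 22 mm wide; open, the fingers measure 114 mm over their backs; the gripper's body (76 mm by 85 mm) begins 54 mm behind the grasp point. The pads swing forward as they close: fully open they stand 13 mm farther back than shut.
Start: joints at [-1.283, 0.314, -0.047, 1.21, 0, 1.571], TCP at [0.17, -0.575, 0.253] pointing down, gripper open.
Joint ranges: [-2.67, 2.67], [-0.69, 1.73], [-1.03, 1.25], [-2.08, 2.16], [-1.42, 1.45], [-3.14, 3.14]. Speed limits (rad/s): [2.39, 2.39, 3.01, 3.14, 3.14, 3.14].

INTERFACE

Orientations are given as [roll, pitch, yaw] about the fixed x, y, z axes, in that order (R = Rz(yaw) Ry(pitch) Rx(roll)).
In Python, from rig import r gives the robot as it stands.
- The arm moves only by the tool step_arm, never from a script. Its argument "motion" is a list of rows, each a list of 7 numbers: the turn, a rotation vector about the world's x, y, z in units of 0.5 rad (1.0 is 0.5 rad), then the shift along the world's x, y, z in units of 0.4 m (1.0 is 0.4 m), then the closure, from 0 (fully open) to 1 (shut). In form: [[rx, ry, rz, x, y, z, jaw], ...]. A call has exactly 8 rows; each row is the pose to reach, as a shift and turn from the pose commanded when the call began; what a row does not reach only later rows make up. A row lasts 1/8 s, in which the tool goes at most 62.5 mm and 10.7 degrees, less where a joint would pass 70% of its speed; a pose out of reach is approached as far as the arm can. A call with a number of a shift or a turn outside -1 to 1 is refused whole. A call with a gripper value outside its range is refused whole. The fingers move at their own pace and stop on an object; the grip force is fixed at half the most. Time passes only in rows, so rows that repeat a pose let the fingers close, or fill a call up. It gives the time, the measured TCP pose, the force, the opening and the grip force at its end, in the units of the state.
- r.get_obs(): the state, without advancing time (a new reading comes with each control period).
- r.capture(name): name is "scene" or "top" or "wrist"; returns the picture (420x560x3 uint8, red, green, blue); there is no depth.
- r.calibration(name): a dict with "K" (3x3 intrinsics, pixels), "view" (4x4, takes a point from world to camera coordinates); the wrist camera has in their place "hand_eye" (4x4, takes a point from camera to tool coordinates, whose origin is the TCP and whose axes are the flange's). Camera axes: x right, y down, z forward; pixel columns grow to the right and rows downward; lengths in m; the calibration is good to about 2 mm. A picture is of the moment at which its call begins: read the wrist's pose just before it. calibration takes no time and is no camera call.
- r.job_done(): hands the job in; it is judged then, once.
The state is a dict: "time_s": time; "q": joint angles; "joint_vel": joint speeds; "tau": joint torques, N m; "tool_pos": TCP position; "tool_rot": TCP orientation; "force": force on the tool from outside, world axes, zero at the start; "moment": the same for the moment, N m; "finger_gap": finger opening in m; "gripper_force": force on a finger pad.
Only numpy, scipy, OpenCV 4.12 (cv2) and the standard library are available. Lean on these libraries where they do the work, as an engineer would, in place of code of your own. Each camera call takes 0.05 s, during which the arm holds its last target. There are 200 camera calls.

## Working session

There is one attempt and no reset: what is moved stays moved. The work goes in short steps, Python scripts to look and compute and a tool call to move; the robot and the scene stay as the last step left them, time stands still between calls to the robot, and variables do not carry over. Pictures are saved under pics/ and viewed, at most 10 in all, crops included, and the job is handed in when it is done.

Besides the shell and the picture viewer there is one more tool, called after "Request:" as name(argument=value, ...), one argument or row to a line, values as JSON. step_arm: Moves the arm, as the interface text tells. Shifts and turns lie within -1 to 1; 1 stands for 0.4 m of shift or 0.5 rad of turn. Its arguments: {"type":"object","properties":{"motion":{"type":"array","items":{"type":"array","items":{"type":"number"}}}},"required":["motion"]}

```bash
ls; mkdir -p pics
python3 - <<'E'
from rig import r
import cv2,numpy as np
o=r.get_obs();print({k:np.round(v,3) for k,v in o.items()})
for n in("scene","top"):
    im=r.capture(n);cv2.imwrite(f"pics/{n}0.png",im[:,:,::-1])
    c=r.calibration(n);print(n,c["K"],np.round(c["view"],4))
print(r.calibration("wrist"))
E
```

```text
pics
{'time_s': np.float64(0.0), 'q': array([-1.283,  0.314, -0.048,  1.21 ,  0.   ,  1.571]), 'joint_vel': array([ 0.001,  0.002, -0.001,  0.001, -0.001, -0.001]), 'tau': array([-4.0000e-03, -5.3959e+01,  3.3975e+01,  1.9000e-02, -1.0000e-03,
       -0.0000e+00]), 'tool_pos': array([ 0.17 , -0.575,  0.252]), 'tool_rot': array([-3.14 , -0.   ,  0.288]), 'force': array([0.634, 0.122, 0.885]), 'moment': array([ 0.006, -0.021, -0.032]), 'gripper_force': np.float64(0.0), 'finger_gap': np.float64(0.085)}
scene [[453.53383656   0.         279.3840836 ]
 [  0.         453.53383656 206.15823026]
 [  0.           0.           1.        ]] [[-7.1300e-01 -7.0120e-01  4.0000e-04  4.4250e-01]
 [-2.9500e-01  2.9940e-01 -9.0740e-01  1.8480e-01]
 [ 6.3610e-01 -6.4700e-01 -4.2030e-01  1.0284e+00]
 [ 0.0000e+00  0.0000e+00  0.0000e+00  1.0000e+00]]
top [[522.33225401   0.         273.93958075]
 [  0.         522.33225401 208.59234875]
 [  0.           0.           1.        ]] [[-0.0266 -0.9996 -0.0059  0.1294]
 [-0.9956  0.027  -0.0895  0.5127]
 [ 0.0897  0.0035 -0.996   1.2624]
 [ 0.      0.      0.      1.    ]]
{'K': array([[304.08677343,   0.        , 278.2651261 ],
       [  0.        , 304.08677343, 209.63856829],
       [  0.        ,   0.        ,   1.        ]]), 'hand_eye': array([[-8.99609646e-04, -9.47240420e-01, -3.20522664e-01,
         8.26271618e-02],
       [ 9.99999320e-01, -1.09005050e-03,  4.14731532e-04,
         7.13461060e-04],
       [-7.42236359e-04, -3.20522073e-01,  9.47240756e-01,
        -1.19956473e-01],
       [ 0.00000000e+00,  0.00000000e+00,  0.00000000e+00,
         1.00000000e+00]])}
```

View pics/top0.png

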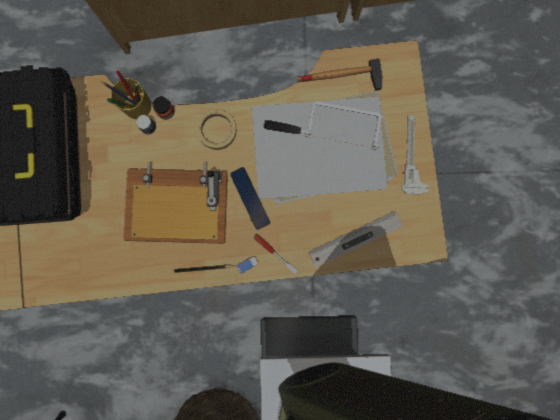

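View pics/scene0.png

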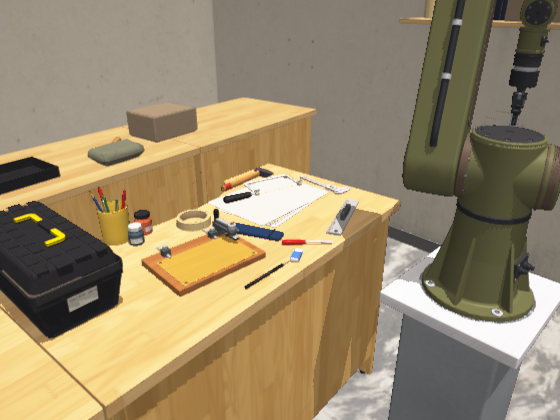

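The top view shows the straightedge at about (355,240), its dark rib at (357,240), the board at (176,206), and the stops at (149,178) and (205,178). The hold-down is near (212,188), with a blue file to its right. Next I measure these.

```bash
cat > h.py <<'E'
import cv2,numpy as np
from scipy.spatial.transform import Rotation as R
from rig import r
def pose(o):
    T=np.eye(4);T[:3,:3]=R.from_euler('xyz',o['tool_rot']).as_matrix();T[:3,3]=o['tool_pos'];return T
def shot(n):
    c=r.calibration(n)
    if n=='wrist':
        T=pose(r.get_obs())@c['hand_eye']
    else: T=np.linalg.inv(c['view'])
    return r.capture(n),c['K'],T
def ray(px,K,T,z):
    px=np.atleast_2d(np.array(px,float));d=np.c_[px,np.ones(len(px))]@np.linalg.inv(K).T@T[:3,:3].T
    return T[:3,3]+d*((z-T[2,3])/d[:,2])[:,None]
def proj(p,K,T):
    q=np.linalg.inv(T)@np.append(p,1);u=K@q[:3];return u[:2]/u[2]
E
python3 - <<'E'
from h import *
im,K,T=shot('top')
hsv=cv2.cvtColor(im,cv2.COLOR_RGB2HSV)
def rect(m,z,name):
    n,l,s,c=cv2.connectedComponentsWithStats(m.astype(np.uint8))
    i=1+np.argmax(s[1:,4]);pts=np.argwhere(l==i)[:,::-1]
    w=ray(pts,K,T,z)[:,:2];b=cv2.minAreaRect(w.astype(np.float32))
    print(name,len(pts),np.round(b[0],4),np.round(b[1],4),b[2],np.round(cv2.boxPoints(b),4).tolist())
def roi(x0,x1,y0,y1):
    m=np.zeros(im.shape[:2],bool);m[y0:y1,x0:x1]=1;return m
v=hsv[...,2];s=hsv[...,1];h=hsv[...,0]
rect((v<75)&roi(335,380,225,258),.029,'rib')
rect((s<70)&(v>75)&roi(300,410,205,270)|((v<75)&roi(335,380,225,258)),.007,'blade')
for p in [(300,250),(330,245),(140,210),(130,200),(110,200),(355,240)]: print(p,hsv[p[1],p[0]],im[p[1],p[0]])
crop=im[155:250,115:240];cv2.imwrite('pics/b.png',cv2.resize(crop[:,:,::-1],None,fx=6,fy=6,interpolation=cv2.INTER_CUBIC))
E
```

```text
rib 237 [ 0.4328 -0.0855] [0.0175 0.0843] 23.669551849365234 [[0.40779998898506165, -0.05040000006556511], [0.4417000114917755, -0.12759999930858612], [0.4577000141143799, -0.12060000002384186], [0.423799991607666, -0.043299999088048935]]
blade 1675 [ 0.4375 -0.0839] [0.0439 0.2414] 23.712913513183594 [[0.36880001425743103, 0.017799999564886093], [0.4659000039100647, -0.20319999754428864], [0.5060999989509583, -0.18559999763965607], [0.4090000092983246, 0.03539999946951866]]
(300, 250) [ 20  95 143] [143 125  90]
(330, 245) [ 21  15 118] [118 116 111]
(140, 210) [ 18 150 141] [141 109  58]
(130, 200) [ 13 143 123] [123  85  54]
(110, 200) [ 19 112 143] [143 119  80]
(355, 240) [60 19 41] [38 41 38]
```

View pics/b.png

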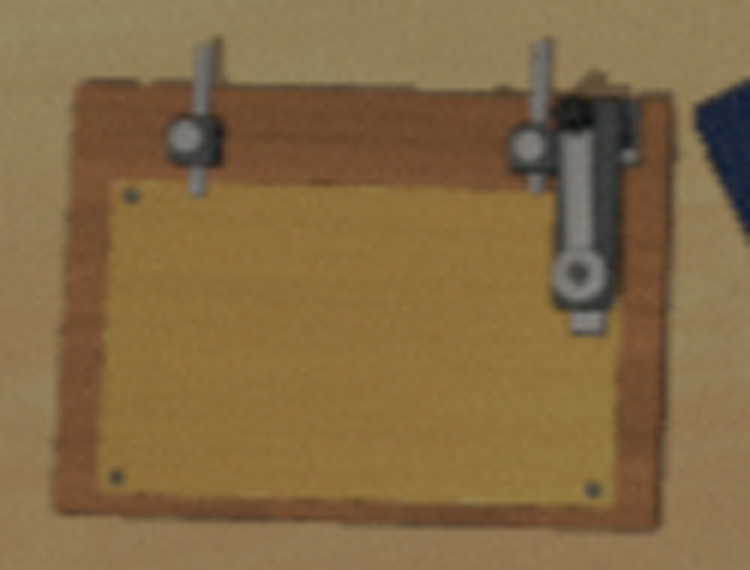

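Run:
```python
from h import *
c=r.calibration('top');K=c['K'];T=np.linalg.inv(c['view'])
f=lambda p:(np.array(p)+.5)/6-.5+[115,155]
C=ray([f(p) for p in[(78,82),(672,97),(658,528),(55,512)]],K,T,.018)[:,:2]
print(C.round(4).tolist(),[np.linalg.norm(C[i]-C[i-1]).round(4) for i in range(4)])
ctr=C.mean(0);ex=(C[0]+C[1]-C[2]-C[3]);yaw=np.arctan2(ex[1],ex[0]);ey=C[0]+C[3]-C[1]-C[2]
print(ctr,yaw,np.arctan2(-ey[0],ey[1]))
Rm=np.array([[np.cos(yaw),-np.sin(yaw)],[np.sin(yaw),np.cos(yaw)]])
def b(p,z):
    return ((ray(f(p),K,T,z)[0,:2]-ctr)@Rm).round(4)
print('tips',b((196,193),.022),b((536,190),.022),'axis',b((580,273),.054),'knob',b((575,112),.09),'hold', b((192,160),.022))
```

```text
[[0.6273, 0.4777], [0.6142, 0.2309], [0.4359, 0.24], [0.4491, 0.4874]] [np.float64(0.1785), np.float64(0.2471), np.float64(0.1786), np.float64(0.2478)]
[0.53164747 0.35900396] -0.05250525560096872 -0.05308859232775025
tips [0.0436 0.0712] [ 0.0484 -0.0692] axis [ 0.0111 -0.0927] knob [ 0.0707 -0.0931] hold [0.0573 0.0735]
```

Request:
step_arm(
  motion=[
    [0,0,0.12,0.04,0.075,0,0],
    [0,0,0.25,0.08,0.15,0,0],
    [0,0,0.37,0.12,0.225,0,0],
    [0,0,0.5,0.16,0.3,0,0],
    [0,0,0.62,0.2,0.375,0,0],
    [0,0,0.75,0.25,0.45,0,0],
    [0,0,0.87,0.29,0.525,0,0],
    [0,0,1,0.33,0.6,0,0],
  ],
)

```text
time_s: 1.15
tool_pos: [0.3026, -0.3342, 0.2531]
tool_rot: [-3.141, -0.0, 0.79]
force: [0.9, -0.1, 0.2]
finger_gap: 0.0854
gripper_force: 0.0
```

Request:
step_arm(
  motion=[
    [0,0,0.12,0.04,0.075,0,0],
    [0,0,0.25,0.08,0.15,0,0],
    [0,0,0.37,0.12,0.225,0,0],
    [0,0,0.5,0.16,0.3,0,0],
    [0,0,0.62,0.2,0.375,0,0],
    [0,0,0.75,0.25,0.45,0,0],
    [0,0,0.87,0.29,0.525,0,0],
    [0,0,1,0.33,0.6,0,0],
  ],
)

```text
time_s: 2.15
tool_pos: [0.4346, -0.0942, 0.2532]
tool_rot: [-3.141, 0.0, 1.29]
force: [0.5, 0.0, 0.2]
finger_gap: 0.0856
gripper_force: 0.0
```

Request:
step_arm(
  motion=[
    [0,0,0.2,0,0,0,0],
    [0,0,0.4,0,0,0,0],
    [0,0,0.6,0,0,-0.03,0],
    [0,0,0.8,0,0.01,-0.06,0],
    [0,0,1,0,0.02,-0.09,0],
    [0,0,1,0,0.02,-0.12,0],
    [0,0,1,0,0.02,-0.15,0],
    [0,0,1,0,0.02,-0.15,0],
  ],
)

```text
time_s: 3.15
tool_pos: [0.4335, -0.0873, 0.1923]
tool_rot: [-3.14, -0.001, 1.787]
force: [-0.3, -0.1, 0.4]
finger_gap: 0.0854
gripper_force: 0.0
```

Run:
```python
from h import *
im,K,T=shot('wrist');cv2.imwrite('pics/w1.png',im[:,:,::-1])
v=im.max(2);print(proj([.4328,-.0855,.029],K,T))
u=proj([.4328,-.0855,.029],K,T).astype(int)
m=(v<70).astype(np.uint8)
n,l,s,c=cv2.connectedComponentsWithStats(m)
i=l[u[1],u[0]];print(i,s[i]);w=ray(np.argwhere(l==i)[:,::-1],K,T,.029)[:,:2];print(cv2.minAreaRect(w.astype(np.float32)))
```

```text
[278.16072576 193.9397455 ]
20 [263 152  28  73 900]
((0.4308372139930725, -0.08228826522827148), (0.013868363574147224, 0.07295705378055573), 24.181793212890625)
```

View pics/w1.png

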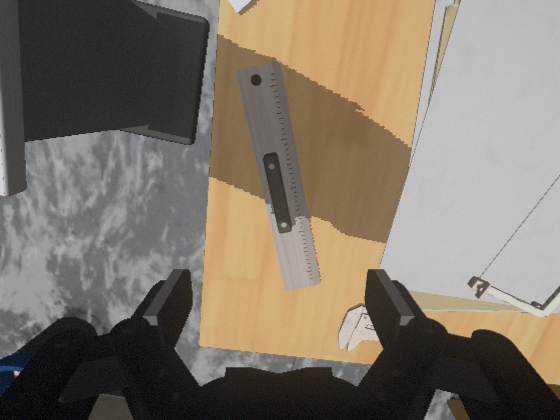

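The wrist view shows the blade at (245–320, 65–290). The scale and bevel are on its right (far) side, the rib is at (277,190), and nothing stands in the way of the fingers.

Request:
step_arm(
  motion=[
    [0,0,0.2,-0.006,0.008,-0.08,0.3],
    [0,0,0.4,-0.006,0.008,-0.16,0.3],
    [0,0,0.4,-0.006,0.008,-0.24,0.3],
    [0,0,0.4,-0.006,0.008,-0.32,0.3],
    [0,0,0.4,-0.006,0.008,-0.38,0.3],
    [0,0,0.4,-0.006,0.008,-0.402,0.3],
    [0,0,0.4,-0.006,0.008,-0.402,1],
    [0,0,0.4,-0.006,0.008,-0.402,1],
  ],
)

```text
time_s: 4.2
tool_pos: [0.4329, -0.0843, 0.0335]
tool_rot: [3.14, 0.001, 1.988]
force: [0.2, 0.6, -0.4]
finger_gap: 0.024
gripper_force: 0.0
```

Request:
step_arm(
  motion=[
    [0,0,0,0,0,0,1],
    [0,0,0,0,0,0,1],
    [0,0,0,0,0,0,1],
    [0,0,0,0,0,0.02,1],
    [0,0,0,0,0,0.05,1],
    [0,0,0,0,0,0.1,1],
    [0,0,0,0,0,0.15,1],
    [0,0,0,0,0,0.2,1],
  ],
)

```text
time_s: 5.2
tool_pos: [0.4317, -0.084, 0.1137]
tool_rot: [3.142, -0.0, 1.988]
force: [0.3, -0.1, -5.1]
finger_gap: 0.0127
gripper_force: 58.8
```

Request:
step_arm(
  motion=[
    [0,0,-0.05,0,0.06,0.04,1],
    [0,0,-0.15,0,0.16,0.09,1],
    [0,0,-0.3,0,0.28,0.09,1],
    [0,0,-0.45,0,0.4,0.09,1],
    [0,0,-0.6,0,0.52,0.09,1],
    [0,0,-0.75,0,0.64,0.09,1],
    [0,0,-0.87,0,0.77,0.09,1],
    [0,0,-0.87,0,0.9,0.09,1],
  ],
)

```text
time_s: 6.2
tool_pos: [0.4315, 0.2775, 0.1492]
tool_rot: [3.141, -0.0, 1.552]
force: [1.2, -0.6, -4.0]
finger_gap: 0.0125
gripper_force: 59.0
```

Request:
step_arm(
  motion=[
    [0,0,0,0.02,0.06,0,1],
    [0,0,0,0.04,0.12,0,1],
    [0,0,0,0.06,0.18,0,1],
    [0,0,0,0.08,0.214,0,1],
    [0,0,0,0.1,0.214,0,1],
    [0,0,0,0.125,0.214,0,1],
    [0,0,0,0.125,0.214,0,1],
    [0,0,0,0.125,0.214,0,1],
  ],
)

```text
time_s: 7.2
tool_pos: [0.4818, 0.3608, 0.1484]
tool_rot: [-3.141, 0.0, 1.552]
force: [-0.2, -0.5, -4.7]
finger_gap: 0.0127
gripper_force: 59.0
```

Run:
```python
from h import *
im,K,T=shot('wrist');cv2.imwrite('pics/w2.png',im[:,:,::-1])
c=np.array([.5316,.359]);a=-.0525
for n,p,z in[('L',(.0436,.0712),.022),('R',(.0484,-.0692),.022)]:
    w=c+[np.cos(a)*p[0]-np.sin(a)*p[1],np.sin(a)*p[0]+np.cos(a)*p[1]];print(n,w,proj([*w,z],K,T))
o=r.get_obs();print(o['tool_pos'],o['tool_rot'])
```

```text
L [0.57887621 0.42781395] [400.56676583 123.92551701]
R [0.57630198 0.28735551] [381.22427091 280.67648514]
[0.48168256 0.3608848  0.14848153] [-3.14109370e+00  2.36224306e-04  1.55218544e+00]
```

View pics/w2.png

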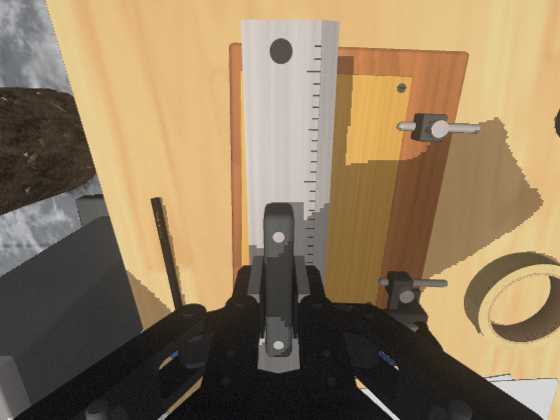

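The left rod tip shows at (398,126) and the right at (381,282), within about 2 mm of the prediction from the top view. The blade is held square and the tool is already at the right yaw.

Request:
step_arm(
  motion=[
    [0,0,0,0,0,-0.05,1],
    [0,0,0,0,0,-0.1,1],
    [0,0,0,0,0,-0.15,1],
    [0,0,0,0,0,-0.2,1],
    [0,0,0,0,0,-0.225,1],
    [0,0,0,0,0,-0.235,1],
    [0,0,0,0,0,-0.24,1],
    [0,0,0,0,0,-0.24,1],
  ],
)

```text
time_s: 8.25
tool_pos: [0.4822, 0.3617, 0.053]
tool_rot: [3.141, -0.001, 1.553]
force: [0.3, 0.2, -4.2]
finger_gap: 0.0124
gripper_force: 59.0
```

Run:
```python
from h import *
im,K,T=shot('wrist')
o=r.get_obs();print(o['tool_pos'],o['tool_rot'],o['force'],o['moment'])
cv2.imwrite('pics/w3.png',im[:,:,::-1])
```

```text
[0.48226957 0.36175971 0.05309995] [ 3.14084692e+00 -6.32501859e-04  1.55276797e+00] [ 0.56046862 -0.11388791 -4.58740325] [ 0.00380497  0.04438666 -0.06617738]
```

View pics/w3.png

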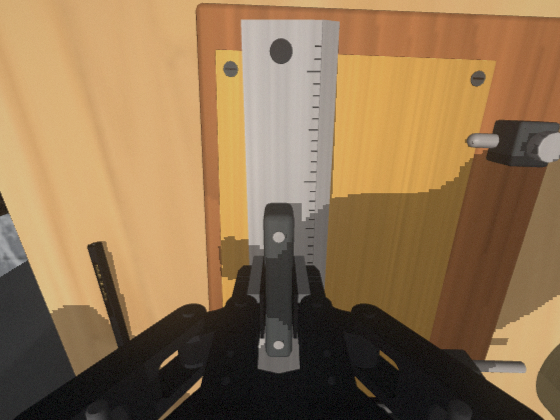

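The blade is still just clear of the board: the force is its weight, about −4.4 N. The left tip is at (467,141). I'll lower the last 1.5 mm and loosen the jaws.

Request:
step_arm(
  motion=[
    [0,0,0,0,0,-0.002,1],
    [0,0,0,0,0,-0.004,1],
    [0,0,0,0,0,-0.005,1],
    [0,0,0,0,0,-0.005,0.77],
    [0,0,0,0,0,-0.005,0.77],
    [0,0,0,0,0,-0.005,0.77],
    [0,0,0,0,0,-0.005,0.77],
    [0,0,0,0,0,-0.005,0.77],
  ],
)

```text
time_s: 9.3
tool_pos: [0.4819, 0.3615, 0.0504]
tool_rot: [-3.142, 0.0, 1.553]
force: [0.2, 0.7, 0.9]
finger_gap: 0.0197
gripper_force: 0.0
```

Run:
```python
from h import *
im,K,T=shot('wrist')
o=r.get_obs();print(o['tool_pos'],o['tool_rot'],o['force'],o['moment'],o['finger_gap'])
print(ray([467,141],K,T,.022))
# blade far edge and back edge lines: gray low saturation in rows 60..200
hsv=cv2.cvtColor(im,cv2.COLOR_RGB2HSV)
L=[];Q=[]
for y in range(60,195,5):
    xs=np.where((hsv[y,230:360,1]<60)&(hsv[y,230:360,2]>60))[0]+230
    L.append((xs.min(),y));Q.append((xs.max(),y))
for n,P,z in(('back',L,.025),('edge',Q,.022)):
    w=ray(P,K,T,z);k=np.polyfit(w[:,1],w[:,0],1);print(n,'yaw',-np.arctan(k[0]),'x@.36',np.polyval(k,.36), 'x at .428',np.polyval(k,.428))
```

```text
[0.48188957 0.36145759 0.05043228] [-3.14151130e+00  3.93917313e-05  1.55276480e+00] [ 0.29436129 -0.28024007  0.30750775] [-0.06872469  0.01295035  0.0549763 ] 0.019596276198487247
[[0.57370816 0.42605312 0.022     ]]
back yaw 0.03771218897927719 x@.36 0.4705454718541828 x at .428 0.4679798265934921
edge yaw -0.01975857974828896 x@.36 0.5083000836188363 x at .428 0.5096438419146777
```

Request:
step_arm(
  motion=[
    [0,0,0,0.015,0,0,0.77],
    [0,0,0,0.035,0,0,0.77],
    [0,0,0,0.055,0,0,0.77],
    [0,0,0,0.075,0,0,0.77],
    [0,0,0,0.095,0,0,0.77],
    [0,0,0,0.115,0,0,0.77],
    [0,0,0,0.13,0,0,0.77],
    [0,0,0,0.14,0,0,0.77],
  ],
)

```text
time_s: 10.35
tool_pos: [0.5383, 0.3615, 0.0505]
tool_rot: [-3.142, -0.0, 1.553]
force: [-0.4, -0.0, -0.5]
finger_gap: 0.0192
gripper_force: 0.6
```

```bash
cat > look.py <<'E'
from h import *
import sys
im,K,T=shot('wrist')
o=r.get_obs();print(o['tool_pos'],o['tool_rot'],o['force'],o['moment'],o['finger_gap'])
cv2.imwrite(sys.argv[1],im[:,:,::-1])
E
python3 look.py pics/w4.png
```

```text
[0.53876735 0.36146435 0.05053915] [ 3.14102291e+00 -7.89090402e-05  1.55248920e+00] [ 0.25933337  0.53272845 -0.2680667 ] [0.00877983 0.04145651 0.02079472] 0.019335149822586488
```

View pics/w4.png

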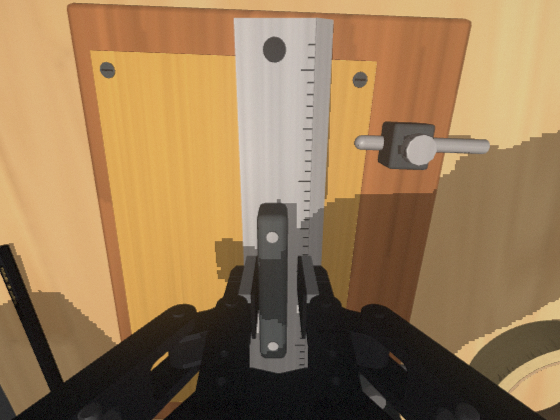

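The left tip is at (355,143) and the blade edge at (328,143), so the gap is about 13 mm. The blade follows squarely.

Request:
step_arm(
  motion=[
    [0,0,0,0.004,0,0,0.77],
    [0,0,0,0.008,0,0,0.77],
    [0,0,0,0.012,0,0,0.77],
    [0,0,0,0.016,0,0,0.77],
    [0,0,0,0.02,0,0,0.77],
    [0,0,0,0.023,0,0,0.77],
    [0,0,0,0.025,0,0,0.77],
    [0,0,0,0.025,0,0,0.77],
  ],
)

```text
time_s: 11.4
tool_pos: [0.5481, 0.3615, 0.0505]
tool_rot: [3.141, -0.0, 1.553]
force: [-0.6, -0.2, 0.8]
finger_gap: 0.0195
gripper_force: 0.4
```

```bash
python3 look.py pics/w5.png
python3 - <<'E'
import cv2
a=cv2.imread('pics/w5.png');c=a[110:410,230:480];cv2.imwrite('pics/w5c.png',cv2.resize(c,None,fx=2,fy=2))
E
```

```text
[0.54810961 0.36151038 0.05054141] [ 3.14124332e+00 -7.78147455e-05  1.55269415e+00] [-0.75666149  0.51145861  0.60989345] [ 0.00187789  0.14072767 -0.03362976] 0.019467165461424494
```

View pics/w5c.png

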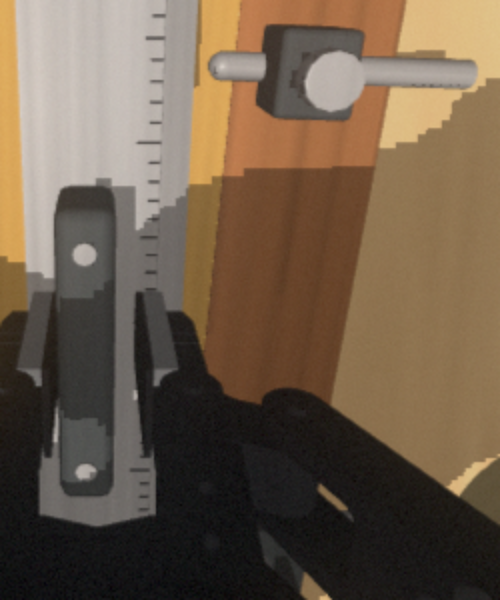

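The gap at the left tip is now about 3 mm: edge at crop x≈197, tip at 208, at 2× scale.

Request:
step_arm(
  motion=[
    [0,0,0,0.001,0,0,0.77],
    [0,0,0,0.002,0,0,0.77],
    [0,0,0,0.003,0,0,0.77],
    [0,0,0,0.0035,0,0,0.77],
    [0,0,0,0.004,0,0,0.77],
    [0,0,0,0.0045,0,0,0.77],
    [0,0,0,0.005,0,0,0.77],
    [0,0,0,0.005,0,0,0.77],
  ],
)

```text
time_s: 12.45
tool_pos: [0.5499, 0.3615, 0.0505]
tool_rot: [3.142, 0.0, 1.553]
force: [-1.6, -0.2, 0.7]
finger_gap: 0.0197
gripper_force: 0.7
```

Request:
step_arm(
  motion=[
    [0,0,0,0.0003,0,0,0.77],
    [0,0,0,0.0006,0,0,0.77],
    [0,0,0,0.001,0,0,0.77],
    [0,0,0,0.0013,0,0,0.77],
    [0,0,0,0.0016,0,0,0.77],
    [0,0,0,0.002,0,0,0.77],
    [0,0,0,0.0025,0,0,0.77],
    [0,0,0,0.0025,0,0,0.77],
  ],
)

```text
time_s: 13.45
tool_pos: [0.551, 0.3615, 0.0505]
tool_rot: [3.141, -0.0, 1.553]
force: [-1.3, 0.1, 1.7]
finger_gap: 0.0192
gripper_force: 0.7
```

```bash
cat > f.py <<'E'
from h import *
def edge(im,y):
    hsv=cv2.cvtColor(im,cv2.COLOR_RGB2HSV)[y]
    xs=np.where((hsv[235:400,1]<70)&(hsv[235:400,2]>50))[0]+235
    d=np.where(np.diff(xs)>1)[0];return xs.max(),[(xs[i],xs[i+1]) for i in d]
im,K,T=shot('wrist');o=r.get_obs();print(o['tool_pos'],o['force'].round(2),o['moment'].round(3),o['finger_gap'],o['gripper_force'])
for y in(100,120,140,143,146):print(y,edge(im,y))
E
python3 f.py
```

```text
[0.55092798 0.36145785 0.05047787] [-2.09  0.    0.4 ] [-0.022  0.296  0.016] 0.01995128886173757 0.6876317225396633
100 (np.int64(328), [])
120 (np.int64(327), [])
140 (np.int64(399), [(np.int64(327), np.int64(329))])
143 (np.int64(399), [(np.int64(326), np.int64(329)), (np.int64(360), np.int64(362))])
146 (np.int64(399), [(np.int64(326), np.int64(330)), (np.int64(358), np.int64(360))])
```

Request:
step_arm(
  motion=[
    [0,0,0,0.0003,0,0,0.77],
    [0,0,0,0.0006,0,0,0.77],
    [0,0,0,0.0009,0,0,0.77],
    [0,0,0,0.0012,0,0,0.77],
    [0,0,0,0.0015,0,0,0.77],
    [0,0,0,0.0015,0,0,0.77],
    [0,0,0,0.0015,0,0,0.77],
    [0,0,0,0.0015,0,0,0.77],
  ],
)

```text
time_s: 14.5
tool_pos: [0.5515, 0.3615, 0.0505]
tool_rot: [3.142, 0.0, 1.553]
force: [-1.3, 0.3, 1.3]
finger_gap: 0.0194
gripper_force: 0.7
```

```bash
python3 f.py
```

```text
[0.5515411  0.36148052 0.05050973] [-1.09 -0.34  1.68] [-0.011  0.289 -0.004] 0.019258409200855958 0.6626720912754536
100 (np.int64(328), [])
120 (np.int64(327), [])
140 (np.int64(399), [])
143 (np.int64(399), [(np.int64(356), np.int64(358)), (np.int64(358), np.int64(360))])
146 (np.int64(399), [(np.int64(326), np.int64(328)), (np.int64(358), np.int64(360))])
```

Request:
step_arm(
  motion=[
    [0,0,0,0.0003,0,0,0.77],
    [0,0,0,0.0006,0,0,0.77],
    [0,0,0,0.0009,0,0,0.77],
    [0,0,0,0.0012,0,0,0.77],
    [0,0,0,0.0015,0,0,0.77],
    [0,0,0,0.0015,0,0,0.77],
    [0,0,0,0.0015,0,0,0.77],
    [0,0,0,0.0015,0,0,0.77],
  ],
)

```text
time_s: 15.55
tool_pos: [0.5519, 0.3615, 0.0505]
tool_rot: [-3.141, -0.0, 1.553]
force: [-3.9, 0.1, 3.2]
finger_gap: 0.0195
gripper_force: 1.8
```

```bash
cat >> f.py <<'E'
h=cv2.cvtColor(im,cv2.COLOR_RGB2HSV)
P=[(np.where((h[y,230:400,1]<60)&(h[y,230:400,2]>60))[0].max()+230,y) for y in range(25,122,3)]
w=ray(P,K,T,.022);k=np.polyfit(w[:,1],w[:,0],1);print('edge yaw',-np.arctan(k[0]),'x at .428',np.polyval(k,.428))
E
python3 f.py
```

```text
[0.55193409 0.36147961 0.05048885] [-4.05 -0.74  2.42] [ 0.023  0.848 -0.033] 0.019858378590124962 1.8499110639095306
100 (np.int64(329), [])
120 (np.int64(328), [])
140 (np.int64(399), [])
143 (np.int64(399), [])
146 (np.int64(399), [(np.int64(357), np.int64(359))])
edge yaw -0.016673252226666893 x at .428 0.5768686278286954
```

The force stepped from 1.3 to 4 N. A blade pivoting on one tip would push back only about 1.5–2 N, so both tips probably bear. I'll press a little more and hold.

Request:
step_arm(
  motion=[
    [0,0,0,0.0003,0,0,0.77],
    [0,0,0,0.0005,0,0,0.77],
    [0,0,0,0.0005,0,0,0.77],
    [0,0,0,0.0005,0,0,0.77],
    [0,0,0,0.0005,0,0,0.77],
    [0,0,0,0.0005,0,0,0.77],
    [0,0,0,0.0005,0,0,0.77],
    [0,0,0,0.0005,0,0,0.77],
  ],
)

```text
time_s: 16.6
tool_pos: [0.552, 0.3615, 0.0505]
tool_rot: [-3.141, 0.0, 1.553]
force: [-5.0, 0.3, 4.8]
finger_gap: 0.0193
gripper_force: 2.6
```

```bash
python3 f.py
python3 - <<'E'
from h import *
im,K,T=shot('top')
u=proj([.56,.36,.03],K,T).astype(int);print(u)
cv2.imwrite('pics/t2.png',cv2.resize(im[u[1]-35:u[1]+35,u[0]-55:u[0]+55,::-1],None,fx=7,fy=7,interpolation=cv2.INTER_CUBIC))
E
```

```text
[0.55205681 0.36146349 0.0504785 ] [-5.31  0.31  3.66] [ 0.014  1.094 -0.028] 0.01983014270058637 2.5712082535028458
100 (np.int64(329), [])
120 (np.int64(328), [])
140 (np.int64(399), [(np.int64(355), np.int64(357))])
143 (np.int64(399), [])
146 (np.int64(399), [])
edge yaw -0.015231567845236518 x at .428 0.5769825369930685
[174 193]
```

View pics/t2.png

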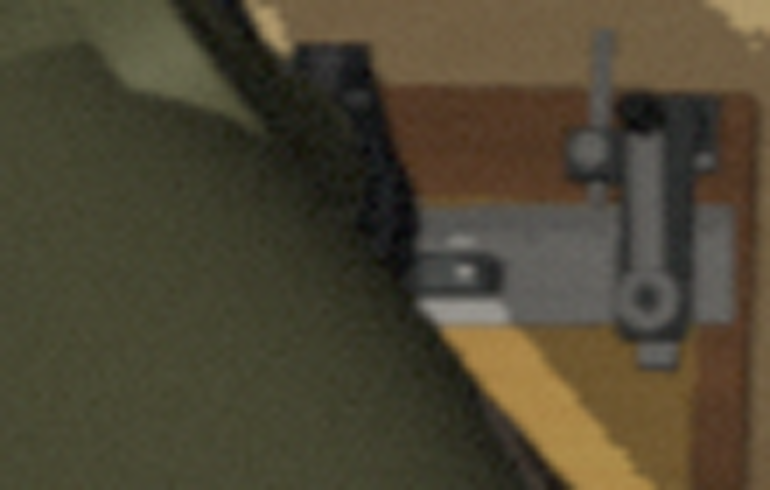

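The right tip at (597,205) touches the blade edge. The stiff rise to about 5.3 N and the small turn of the edge both point to contact on both tips. I'll add a slight extra press, hold, then open and lift.

Request:
step_arm(
  motion=[
    [0,0,0,0.0003,0,0,0.77],
    [0,0,0,0.0003,0,0,0.77],
    [0,0,0,0.0003,0,0,0.77],
    [0,0,0,0.0003,0,0,0.77],
    [0,0,0,0.0003,0,0,0.77],
    [0,0,0,0.0003,0,0,0.77],
    [0,0,0,0.0003,0,0,0.77],
    [0,0,0,0.0003,0,0,0.77],
  ],
)

```text
time_s: 17.7
tool_pos: [0.5521, 0.3615, 0.0505]
tool_rot: [-3.141, -0.0, 1.553]
force: [-5.8, -0.7, 5.0]
finger_gap: 0.02
gripper_force: 2.7
```

Request:
step_arm(
  motion=[
    [0,0,0,0.0003,0,0,0.7],
    [0,0,0,0,0,0,0.6],
    [0,0,0,0,0,0,0.55],
    [0,0,0,0,0,0,0.55],
    [0,0,0,0,0,0.03,0.55],
    [0,0,0,0,0,0.1,0.55],
    [0,0,0,0,0,0.18,0.55],
    [0,0,0,0,0,0.25,0.55],
  ],
)

```text
time_s: 18.7
tool_pos: [0.5528, 0.3617, 0.1527]
tool_rot: [3.14, -0.001, 1.553]
force: [0.3, -0.4, -0.6]
finger_gap: 0.0385
gripper_force: 0.0
```

```bash
python3 look.py pics/w6.png
python3 - <<'E'
import numpy as np
A=np.array([.5372,.2647])
for ph in(-.05,.0,.2,.4,.45,.6,.8,.95,1.1,1.2,1.3,1.4,1.45):
    print(ph,(A+.062*np.array([np.cos(ph),np.sin(ph)])+.0185*np.array([np.sin(ph),-np.cos(ph)])).round(4))
E
```

```text
[0.55448104 0.36280272 0.15693148] [ 3.1358835  -0.00381998  1.55278336] [1.61180831 0.32659853 2.91220276] [ 0.0522589  -0.09551896 -0.02217972] 0.038528064500326274
-0.05 [0.5982 0.2431]
0.0 [0.5992 0.2462]
0.2 [0.6016 0.2589]
0.4 [0.6015 0.2718]
0.45 [0.6011 0.275 ]
0.6 [0.5988 0.2844]
0.8 [0.5937 0.2963]
0.95 [0.5883 0.3044]
1.1 [0.5818 0.3116]
1.2 [0.5769 0.3158]
1.3 [0.5716 0.3195]
1.4 [0.566  0.3227]
1.45 [0.563 0.324]
```

View pics/w6.png

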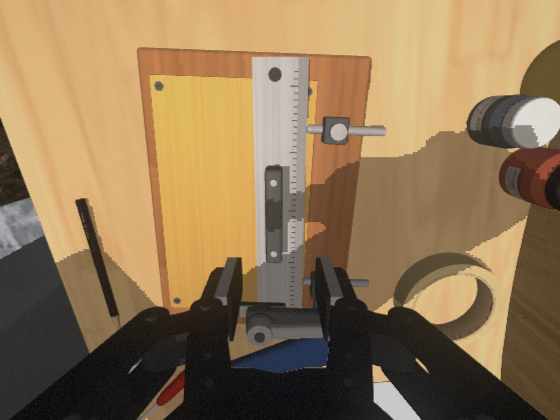

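The blade lies with its edge at both tips, left at about (307,129) and right at (305,283). The lever boss is at about (260,335). Next I shut the jaws and go behind the knob.

Run:
```python
from h import *
im,K,T=shot('wrist');print(ray([[260,336]],K,T,.054)); print(proj([.5372,.2647,.054],K,T),r.get_obs()['tool_pos'])
hh=cv2.cvtColor(im,cv2.COLOR_RGB2HSV)
print(ray([[307,129],[304,283]],K,T,.022))
```

```text
[[0.5367456  0.24997579 0.054     ]]
[259.88025029 322.40203583] [0.5546351  0.36290459 0.15530448]
[[0.58012668 0.42740212 0.022     ]
 [0.57883601 0.28362673 0.022     ]]
```

Request:
step_arm(
  motion=[
    [0,0,0,0,-0.03,0,1],
    [0,0,0,0.02,-0.08,0,1],
    [0,0,0,0.04,-0.14,0,1],
    [0,0,0,0.06,-0.2,0,1],
    [0,0,0,0.08,-0.26,0,1],
    [0,0,0,0.1,-0.3,0,1],
    [0,0,0,0.115,-0.321,0,1],
    [0,0,0,0.115,-0.321,0,1],
  ],
)

```text
time_s: 19.8
tool_pos: [0.5988, 0.2325, 0.1502]
tool_rot: [-3.141, -0.0, 1.552]
force: [-0.5, 0.5, 0.1]
finger_gap: -0.0003
gripper_force: 0.0
```

```bash
python3 look.py pics/w7.png
```

```text
[0.59848951 0.23308967 0.15026075] [-3.14118023e+00 -2.62314824e-04  1.55250420e+00] [ 0.2651758  -0.83896345  0.24397236] [ 0.01343688 -0.01823142  0.03860279] -0.00010037691366396685
```

View pics/w7.png

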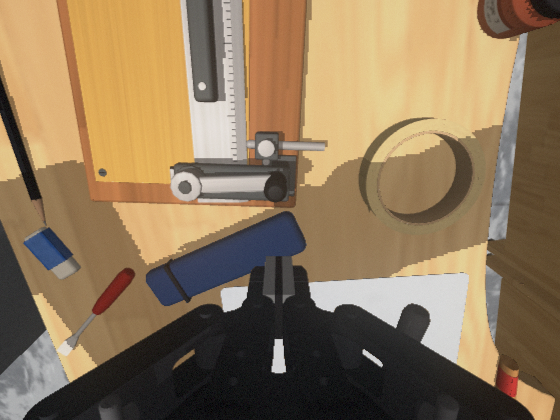

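The boss is at (186,186), the knob top at (275,186), and the shut fingertips are behind at (278,262). I check these as points.

Run:
```python
from h import *
c=r.calibration('wrist');K=c['K'];T=pose(r.get_obs())@c['hand_eye']
a=ray([186,186],K,T,.066)[0];k=ray([275,186],K,T,.09)[0];print(a,k,k-a,proj([.5372,.2647,.066],K,T))
```

```text
[0.53551757 0.2642289  0.066     ] [0.59736635 0.2691546  0.09      ] [0.06184877 0.0049257  0.024     ] [188.35265271 185.29111846]
```

Request:
step_arm(
  motion=[
    [0,0,0,0,0,-0.03,1],
    [0,0,0,0,0,-0.06,1],
    [0,0,0,0,0,-0.09,1],
    [0,0,0,0,0,-0.12,1],
    [0,0,0,0,0,-0.14,1],
    [0,0,0,0,0,-0.141,1],
    [0,0,0,0,0,-0.141,1],
    [0,0,0,0,0,-0.141,1],
  ],
)

```text
time_s: 20.85
tool_pos: [0.5988, 0.2332, 0.0947]
tool_rot: [3.141, -0.0, 1.553]
force: [-0.3, -0.0, 0.1]
finger_gap: -0.0002
gripper_force: 0.0
```

Request:
step_arm(
  motion=[
    [0,0,0,0,0.016,0,1],
    [0,0,0.04,0,0.033,0,1],
    [0,0,0.24,0.004,0.0485,0,1],
    [0,0,0.44,0.0065,0.064,0,1],
    [0,0,0.64,0.0065,0.08,0,1],
    [0,0,0.84,0.006,0.096,0,1],
    [0,0,0.94,0.005,0.104,0,1],
    [0,0,0.94,0.005,0.104,0,1],
  ],
)

```text
time_s: 21.85
tool_pos: [0.6004, 0.2753, 0.0941]
tool_rot: [3.141, -0.0, 2.023]
force: [-1.1, -0.1, 0.2]
finger_gap: -0.0002
gripper_force: 0.0
```

```bash
python3 look.py pics/w8.png
```

```text
[0.60035765 0.27519185 0.09411188] [ 3.14148011e+00 -2.15840767e-04  2.02276321e+00] [ 0.1627856  -0.16905794  0.26528894] [0.01104742 0.06023427 0.00192762] 0.00011312707321554569
```

View pics/w8.png

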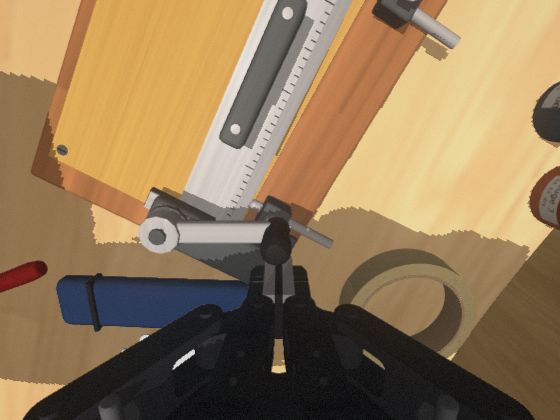

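The knob at (275,240) rides squarely against the fingertips, so I carry on round the arc.

Request:
step_arm(
  motion=[
    [0,0,0.16,-0.003,0.013,0,1],
    [0,0,0.3,-0.006,0.024,0,1],
    [0,0,0.5,-0.012,0.039,0,1],
    [0,0,0.7,-0.019,0.054,0,1],
    [0,0,0.84,-0.0245,0.0635,0,1],
    [0,0,0.96,-0.03,0.0715,0,1],
    [0,0,0.96,-0.03,0.0715,0,1],
    [0,0,0.96,-0.03,0.0715,0,1],
  ],
)

```text
time_s: 22.9
tool_pos: [0.5884, 0.3033, 0.0941]
tool_rot: [3.142, -0.0, 2.502]
force: [-0.2, 0.1, 0.0]
finger_gap: -0.0002
gripper_force: 0.0
```

Request:
step_arm(
  motion=[
    [0,0,0.14,-0.008,0.009,0,1],
    [0,0,0.34,-0.0185,0.0205,0,1],
    [0,0,0.54,-0.031,0.031,0,1],
    [0,0,0.74,-0.044,0.04,0,1],
    [0,0,0.82,-0.049,0.043,0,1],
    [0,0,0.86,-0.053,0.045,0,1],
    [0,0,0.86,-0.053,0.045,0,1],
    [0,0,0.86,-0.053,0.045,0,1],
  ],
)

```text
time_s: 23.9
tool_pos: [0.5675, 0.3214, 0.0943]
tool_rot: [3.141, 0.0, 2.932]
force: [1.8, 1.1, -0.6]
finger_gap: 0.0
gripper_force: 1.1
```

```bash
cat > lev.py <<'E'
from h import *
im,K,T=shot('wrist');o=r.get_obs();print(o['tool_pos'],o['tool_rot'],o['force'].round(2))
A=np.array([.536,.2645]);best=[]
v=im.max(2)
for b in np.arange(.9,1.6,.05):
    p=[*(A+.062*np.array([np.cos(b-.0525),np.sin(b-.0525)])),.09];u=proj(p,K,T).astype(int)
    if 3<u[0]<556 and 3<u[1]<416: print(b.round(2),u,v[u[1]-3:u[1]+4,u[0]-3:u[0]+4].mean().round())
E
python3 lev.py
```

```text
[0.5674826  0.32139935 0.0943022 ] [3.14108006e+00 2.78591996e-04 2.93220459e+00] [3.64 0.79 0.06]
0.9 [263 310] 27.0
0.95 [265 305] 32.0
1.0 [268 300] 41.0
1.05 [271 295] 102.0
1.1 [273 290] 73.0
1.15 [275 284] 62.0
1.2 [276 279] 55.0
1.25 [277 273] 48.0
1.3 [278 267] 45.0
1.35 [279 261] 49.0
1.4 [279 255] 52.0
1.45 [279 249] 56.0
1.5 [279 243] 54.0
1.55 [278 236] 48.0
```

Request:
step_arm(
  motion=[
    [0,0,0.05,-0.002,0.0005,0,1],
    [0,0,0.1,-0.004,0.001,0,1],
    [0,0,0.1,-0.006,0.001,0,1],
    [0,0,0.1,-0.007,0.001,0,1],
    [0,0,0.1,-0.008,0.001,0,1],
    [0,0,0.1,-0.008,0.001,0,1],
    [0,0,0.1,-0.008,0.001,0,1],
    [0,0,0.1,-0.008,0.001,0,1],
  ],
)

```text
time_s: 24.95
tool_pos: [0.564, 0.3216, 0.0941]
tool_rot: [-3.141, 0.0, 2.983]
force: [3.5, 1.0, 2.4]
finger_gap: -0.0003
gripper_force: 1.3
```

Request:
step_arm(
  motion=[
    [0,0,0,-0.001,0,0,1],
    [0,0,0,-0.002,0,0,1],
    [0,0,0,-0.003,0,0,1],
    [0,0,0,-0.004,0,0,1],
    [0,0,0,-0.005,0,0,1],
    [0,0,0,-0.005,0,0,1],
    [0,0,0,-0.005,0,0,1],
    [0,0,0,-0.005,0,0,1],
  ],
)

```text
time_s: 25.95
tool_pos: [0.5638, 0.3216, 0.0943]
tool_rot: [3.141, 0.003, 2.982]
force: [8.5, 0.4, -1.8]
finger_gap: -0.0001
gripper_force: 4.0
```

The stop is reached: the force rises to 8.5 N with no further travel. I back off and lift clear.

Request:
step_arm(
  motion=[
    [0,0,0,0.02,0,0,1],
    [0,0,0,0.04,0,0,1],
    [0,0,0,0.05,0,0.02,1],
    [0,0,0,0.05,0,0.07,1],
    [0,0,0,0.05,0.05,0.13,1],
    [0,0,0,0.05,0.1,0.18,1],
    [0,0,0,0.05,0.15,0.2,1],
    [0,0,0,0.05,0.15,0.2,1],
  ],
)

```text
time_s: 26.95
tool_pos: [0.5822, 0.383, 0.1751]
tool_rot: [3.14, 0.001, 2.985]
force: [0.3, -0.1, 0.2]
finger_gap: 0.0002
gripper_force: 0.0
```

Run:
```python
from h import *
for n in('wrist','scene','top'):
    im,K,T=shot(n);print(n,r.get_obs()['force'].round(1) if n=='wrist' else '')
    # knob: darkest place on the lever circle at knob-top height
    v=im.max(2).astype(float);o=[]
    for b in np.arange(.9,1.65,.05):
        p=[.536+.062*np.cos(b-.0525),.2645+.062*np.sin(b-.0525),.088];u=proj(p,K,T).astype(int)
        if 3<u[0]<556 and 3<u[1]<416:o.append((b.round(2).item(),int(v[u[1]-1:u[1]+2,u[0]-1:u[0]+2].mean())))
    print(o)
    h=cv2.cvtColor(im,cv2.COLOR_RGB2HSV)
    for q in((.5765,.427),(.5755,.287)): # saturation profile along x across each tip: brass/wood gap would be saturated
        print([int(h[int(u[1]),int(u[0]),1]) if 0<u[0]<560 and 0<u[1]<420 else -1 for u in [proj([q[0]+d,q[1],.022],K,T) for d in np.arange(-.008,.0081,.001)]])
```

```text
wrist [ 0.2 -0.1 -0. ]
[(0.9, 59), (0.95, 56), (1.0, 53), (1.05, 42), (1.1, 38), (1.15, 39), (1.2, 99), (1.25, 108), (1.3, 104), (1.35, 65), (1.4, 40), (1.45, 45), (1.5, 53), (1.55, 43), (1.6, 112)]
[19, 19, 22, 22, 23, 23, 21, 23, 23, 27, 22, 12, 20, 21, 23, 20, 20]
[10, 20, 19, 20, 17, 25, 17, 21, 27, 25, 20, 20, 22, 22, 23, 20, 34]
scene 
[(0.9, 219), (0.95, 219), (1.0, 236), (1.05, 236), (1.1, 230), (1.15, 230), (1.2, 206), (1.25, 206), (1.3, 158), (1.35, 158), (1.4, 101), (1.45, 101), (1.5, 53), (1.55, 59), (1.6, 38)]
[15, 15, 15, 15, 25, 25, 25, 25, 10, 10, 15, 15, 14, 14, 14, 14, 14]
[57, 57, 19, 19, 19, 19, 14, 12, 12, 12, 11, 11, 11, 11, 11, 4, 4]
top 
[(0.9, 86), (0.95, 87), (1.0, 89), (1.05, 99), (1.1, 116), (1.15, 118), (1.2, 124), (1.25, 126), (1.3, 132), (1.35, 112), (1.4, 44), (1.45, 36), (1.5, 36), (1.55, 41), (1.6, 59)]
[77, 77, 77, 79, 79, 79, 79, 79, 62, 62, 71, 71, 71, 71, 71, 82, 82]
[9, 9, 12, 12, 12, 17, 17, 21, 21, 21, 24, 24, 9, 9, 9, 6, 6]
```

The knob shows dark at 1.40–1.55 rad, which matches the stop. No saturated gap shows across either tip in the wrist view, and the tool touches nothing. I hand in.

```bash
python3 -c "
from rig import r
print(r.job_done())"
```

```text
the job is handed in; nothing more can be done
None
```

The job is handed in at about 27 s, verdict not shown: by my checks the straightedge bears on both rods under the clamped foot (tip contact inferred from about 5.8 N total push), and the lever is on its stop; I viewed 12 pictures, two over the limit of 10.

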